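# Load a balm tin into the sloped tin lane and push it home against the stop

### The arm

A 7-joint arm with a two-finger parallel gripper is mounted at the origin on the work surface. World frame = base frame: x ahead of the robot, y to its left, z up, the work surface at z = 0. Lengths are in m, angles in degrees, forces in N, time in s.
With the tool pointing down it reaches from about 0.425 to 0.875 m from the base axis. Payload 4.7 kg.
Tool frame: the origin (TCP) lies at the very end of the fingers, on their centre line; the grasp point (between the pads) lies 19 mm behind it; z points along the fingers, y is the direction in which the jaws open and shut (so a half turn about z gives the same grasp; the last joint's range is limited). The gripper opens to 87 mm and grips with 3 to 60 N. Pads are 19 mm wide; open, the fingers measure 117 mm over their backs; the gripper's body (75 mm by 190 mm) begins 51 mm behind the grasp point.
Start: joints at [0.808, 18.392, -4.016, 83.108, 1.295, 78.541, -3.26], TCP at [0.65, -0, 0.223] pointing down, gripper open.
Joint ranges: [-163.93, 163.93], [-17.29, 119.83], [-79.2, 71.16], [3.27, 140.29], [-89.18, 269.18], [5.43, 117.66], [-154.24, 154.24]. Speed limits (degrees/s): [147.25, 147.25, 180, 180, 180, 180, 180].

### API

Orientations are given as [roll, pitch, yaw] about the fixed x, y, z axes, in that order (R = Rz(yaw) Ry(pitch) Rx(roll)).
In Python, from cell import monitor, imaging, ticket, spot_in, pinpoint gives the robot as it stands.
- The arm moves only by the tool servo_tool, never from a script. Its argument "targets" is a list of rows, each a list of 5 numbers: the opening in per cent of the stroke, from 0 (shut) to 100 (fully open), then the shift along the tool's x, y, z in m, then the turn about the tool's z in rad. In form: [[grip, dx, dy, dz, turn], ...]. A call has 1 to 5 rows; each row is the pose to reach, as a shift and turn from the pose commanded when the call began, along the tool's axes at that moment; what a row does not reach only later rows make up. A row lasts 1/8 s, in which the tool goes at most 62.5 mm and 10.7 degrees, less where a joint would pass 70% of its speed; a pose out of reach is approached as far as the arm can. A call with a gripper value outside its range is refused whole. The fingers move at their own pace and stop on an object; "grip_force" is the grip in N (left out, the last holds). Time passes only in rows, so rows that repeat a pose let the fingers close. It gives the time, the measured TCP pose, the force and the opening at its end, in the units of the state.
- monitor.get_obs(): the state, without advancing time (a new reading comes with each control period).
- imaging.read_camera(name): name is "scene" or "side" or "wrist"; returns a dict with "frame" (384x512x3 uint8, blue, green, red), "depth" (384x512 float32, m along the optical axis (not along the pixel's ray), 0 where there is no reading), "K" (3x3 intrinsics, pixels), "k1" (the pictures are not rectified: a ray, as slopes to the right and down, at radius r is drawn at 1 + k1 r^2 times it, then the intrinsics apply), "world_from_camera" (4x4, takes a point from camera to world coordinates). Camera axes: x right, y down, z forward; pixel columns grow to the right and rows downward; lengths in m; the calibration is good to about 2 mm. A picture is of the moment at which its call begins.
- ticket.sign_off(): hands the job in, once; it reports no verdict.
Trained networks look in the newest picture that a camera, given by its name, has taken for a name from the list of things; names that differ only in an ending like _2 or _b are one class to them, and where a whole thing is asked for, a point or a joint stands for the part that bears it (a point fixed in the world has none). Each returns a list of dicts, best first, with "confidence" (0 to 1); they miss things now and then, are a little off and sometimes report something else, mostly with a low value. They report only what shows in the picture. A call takes as long as a camera call. They do not tell look-alikes from the thing itself.
- spot_in(camera, label): "at" ([column, row] in pixels, amid what is visible of it).
- pinpoint(camera, label): "at" ([column, row] in pixels: a listed point, or the origin of a listed thing).
The state is a dict: "time_s": time; "qpos": joint angles; "joint_velocities": joint speeds; "effort": joint torques, N m; "tool_pos": TCP position; "tool_rot": TCP orientation; "force": force on the tool from outside, world axes, zero at the start; "wrist_torque": the same for the moment, N m; "grip_width": finger opening in m.
Only numpy, scipy, OpenCV 4.12 (cv2) and the standard library are available. Lean on these libraries where they do the work, as an engineer would, in place of code of your own. Each camera call takes 0.05 s, during which the arm holds its last target.

### The job

The sloping tin lane on the bench has run empty: refill it with the one container made for it, the low screw-lid tin that just fits between its side walls (not the wide tin, not the tall canister). Stand the tin flat in the open loading bay at the top of the lane, then push it down under the keeper rails and past the brake springs until it rests fully home against the escapement stop, feeling for the stop and pushing gently so that it is not strained. Leave the tin there and do not disturb the other things on the bench.

Things in the scene. Friction and masses are not known exactly. Their poses are not given: they have to be found in the camera images.
- tin: The tin to load: a round, plain aluminium screw-lid tin, 66 mm in diameter and 48 mm high, upright on the bench, about 0.2 to 0.42 kg (its contents vary). Origin at the centre of its underside, z up through the lid.
- lane: Sloped sheet-steel tin lane on a stand fixed to the bench; it falls 18 degrees, away from the robot. Frame: origin on the middle of the sloping floor at the mouth of the covered part (94 mm above the bench), x down the slope, y across, z square to the floor. The floor runs from x = -175 mm (upper end) to 200 mm. The tin never slides by itself: friction holds it wherever it is let go.
- loading_bay (a point): Point on the lane floor 65 mm up the slope from the mouth, a good place to stand the tin. The bay is x = -175 to 0 mm of the lane, open above and at its upper end, 84 mm wide between side walls only 10 mm high; over its last 33 mm, guides 22 mm high narrow it to 72 mm. Pushing the tin along the bare floor takes 0.5 to 2 N.
- keeper_mouth (a point): Middle of the lane floor where the covered part begins (x = 0 to 130 mm): side walls 72 mm apart, on them two keeper rails 54 to 57 mm above the floor, an open slot 46 mm wide between them. Flared rail ends reach back to x = -16 mm, up to 67 mm above the floor. The tin enters only from the bay; shut fingertips pass down through the slot behind it.
- brake_springs (a point): Middle of the floor between the ends of two brake springs: steel leaves, 10 to 38 mm above the floor, hinged in the side walls at the mouth and leaning in until their rounded ends, 42 mm down the lane, stand 54 mm apart. The tin spreads them and they close behind its widest part. Passing them takes up to about 9 N in all; this is not yet the stop.
- head: Escapement head: two aluminium cheeks outside the walls, x = 45 to 140 mm, up to 76 mm above the floor; frame as lane. They carry the stop: an upright rubber-faced steel plate, 56 mm wide, up to 44 mm above the floor, hung through the slot from a cross bar 61 to 71 mm above the floor. Contact with the tin counts as contact with the head.
- stop_range (a point): Middle of the range, on the floor, of the stop's face. The stop was clamped by hand anywhere from x = 80 to 110 mm of the lane (15 mm either side of this point); where is not given: it shows through the slot from above and is felt as a solid resistance past the springs. 12 to 18 N at the fingertips tells it from the springs; over 50 N, or a knock at speed, strains it: 30 mm/s is slow enough.
- wide_tin: Bystander: a plain aluminium tin like the right one but 90 mm in diameter, 48 mm high, too wide for the lane. Origin at the centre of its underside.
- canister: Bystander: a tall aluminium canister with a black cap, 52 mm in diameter, 92 mm high. Origin at the centre of its underside.
- mallet: Bystander: a mallet lying down, about 250 mm long and 68 mm high, head to its +x. Origin on the bench near the middle of its length.
- clicker_knife: Bystander: a knife with a dark wooden handle, 180 mm long, 30 mm high, lying along its x. Origin on the bench at its middle.
- glue_brush: Bystander: a flat brush, 180 mm long, lying along its x. Origin on the bench at its middle.
- press_weight: Bystander: a steel weight, 100 x 55 x 30 mm with a bar handle up to 57 mm. Origin at the centre of its underside.
There are look-alikes about, which are no part of the job. What is shaped like the tin but blue or red is not meant.

How it is judged:
By the outcome, as a careful person would: the job done as asked, in the order asked, and still so for the second after the job is handed in, with the robot touching nothing.
It also fails if it takes over 54 s, if anything falls off the work surface, if the arm or the gripper's body presses on something with over 40 N, if the wrist force passes 120 N, or if a joint passes its speed limit or range.

## Working session

There is one attempt and no reset: what is moved stays moved. The work goes in short steps, Python scripts to look and compute and a tool call to move; the robot and the scene stay as the last step left them, time stands still between calls to the robot, and variables do not carry over. Pictures are saved under pics/ and viewed, and the job is handed in when it is done.

Besides the shell and the picture viewer there is one more tool, called after "Call:" by a JSON object that holds its "op" and its "data". servo_tool: Moves the arm, as the interface text tells. Its arguments: {"type":"object","properties":{"targets":{"type":"array","items":{"type":"array","items":{"type":"number"}}},"grip_force":{"type":"number"}},"required":["targets"]}

```bash
ls; mkdir -p pics; cat > h.py <<'E'
import numpy as np, cv2
from cell import monitor, imaging, ticket, spot_in, pinpoint
def shot(cam,name=None):
    d=imaging.read_camera(cam)
    if name: cv2.imwrite(f'pics/{name}.png',d['frame'])
    np.savez(f'/tmp/{cam}.npz',**{k:np.asarray(v) for k,v in d.items()})
    return d
def cam_xyz(d,u,v,depth=None):
    K=np.array(d['K'],float);k1=float(d['k1'])
    p=cv2.undistortPoints(np.array([[[u,v]]],float),K,np.array([k1,0,0,0,0.])).ravel()
    return np.array([p[0],p[1],1.])
def px2w(d,u,v):
    z=float(np.asarray(d['depth'])[int(round(v)),int(round(u))])
    T=np.array(d['world_from_camera']); r=cam_xyz(d,u,v)
    return T[:3,:3]@(r*z)+T[:3,3]
def px2plane(d,u,v,n,p0):
    T=np.array(d['world_from_camera']); r=T[:3,:3]@cam_xyz(d,u,v); o=T[:3,3]
    n=np.array(n,float); return o+r*(n@(np.array(p0)-o))/(n@r)
def cloud(d):
    K=np.array(d['K'],float);k1=float(d['k1'])
    vv,uu=np.mgrid[0:384,0:512]
    p=cv2.undistortPoints(np.stack([uu,vv],-1).reshape(-1,1,2).astype(float),K,np.array([k1,0,0,0,0.])).reshape(384,512,2)
    z=np.asarray(d['depth'])[...,None]
    c=np.concatenate([p*z,z],-1); T=np.array(d['world_from_camera'])
    w=c@T[:3,:3].T+T[:3,3]; w[z[...,0]<=0]=np.nan
    return w
def w2px(d,P):
    T=np.linalg.inv(np.array(d['world_from_camera'])); c=np.atleast_2d(P)@T[:3,:3].T+T[:3,3]
    return cv2.projectPoints(c.reshape(-1,1,3),np.zeros(3),np.zeros(3),np.array(d['K'],float),np.array([float(d['k1']),0,0,0,0]))[0].reshape(-1,2)
E
python3 - <<'E'
from h import *
for c in ['scene','side','wrist']:
    d=shot(c,c+'0')
    print(c,np.array(d['world_from_camera'])[:3].round(3).tolist(),d['k1'])
    for l in ['tin','lane','wide_tin','canister','head']:
        print(l,[(np.round(o['at']).tolist(),round(o['confidence'],2),px2w(d,*o['at']).round(3).tolist()) for o in spot_in(c,l)][:5])
    for l in ['loading_bay','keeper_mouth','stop_range','brake_springs','lane']:
        print('pt',l,[(np.round(o['at']).tolist(),round(o['confidence'],2)) for o in pinpoint(c,l)][:2])
print(monitor.get_obs())
E
```

```text
pics
scene [[-0.549, 0.66, -0.513, 1.16], [0.836, 0.442, -0.327, 0.487], [0.011, -0.608, -0.794, 1.036]] -0.08779458058538785
tin [([160.0, 143.0], 0.78, [0.508, -0.35, 0.046]), ([177.0, 125.0], 0.73, [0.401, -0.363, 0.045]), ([133.0, 160.0], 0.68, [0.622, -0.373, 0.046])]
lane [([237.0, 200.0], 0.97, [0.594, 0.049, 0.093])]
wide_tin [([235.0, 199.0], 0.57, [0.591, 0.04, 0.091])]
canister []
head [([216.0, 222.0], 0.71, [0.712, 0.062, 0.129])]
pt loading_bay [([254.0, 179.0], 0.57)]
pt keeper_mouth [([237.0, 199.0], 0.87)]
pt stop_range [([220.0, 226.0], 0.85)]
pt brake_springs [([238.0, 203.0], 0.72), ([233.0, 209.0], 0.71)]
pt lane [([237.0, 202.0], 0.63)]
side [[0.731, -0.392, 0.559, -0.234], [-0.683, -0.44, 0.583, -0.749], [0.018, -0.808, -0.589, 0.958]] -0.1712248219772898
tin [([352.0, 299.0], 0.81, [0.475, -0.382, 0.048]), ([325.0, 324.0], 0.64, [0.359, -0.386, 0.049]), ([382.0, 281.0], 0.62, [0.587, -0.402, 0.05])]
lane [([269.0, 190.0], 0.91, [0.613, 0.084, 0.088]), ([354.0, 298.0], 0.5, [0.481, -0.382, 0.046])]
wide_tin [([351.0, 227.0], 0.38, [0.726, -0.189, 0.031])]
canis
[... 818 characters left out ...]
{'time_s': 1.65, 'qpos': array([ 0.80684752, 18.39204823, -4.01689409, 83.10926575,  1.29616655,
       78.54102828, -3.25953831]), 'joint_velocities': array([ 0.0222917 , -0.02101884,  0.06800294, -0.001037  ,  0.02384784,
        0.03191806, -0.02760636]), 'effort': array([ 3.37591382e-04, -4.91094625e+01, -4.02933257e-01, -3.12764597e+01,
       -6.36647735e-02,  3.36845568e-02, -1.38216308e-05]), 'tool_pos': array([ 6.50005943e-01, -1.68795964e-05,  2.22570183e-01]), 'tool_rot': array([1.79997138e+02, 3.71637949e-03, 9.00034334e+01]), 'force': array([-0.59490169, -0.29735207, -0.67670535]), 'wrist_torque': array([-0.01129292, -0.05795598, -0.03819727]), 'grip_width': 0.08667878808681538}
```

View pics/scene0.png

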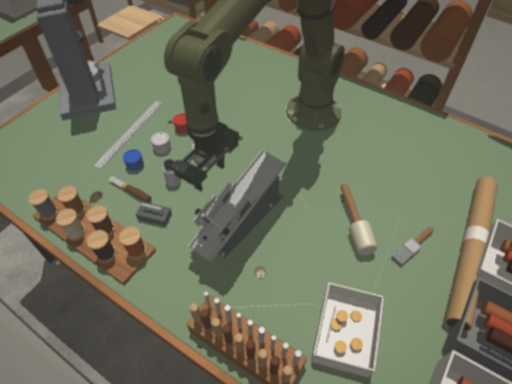

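View pics/side0.png

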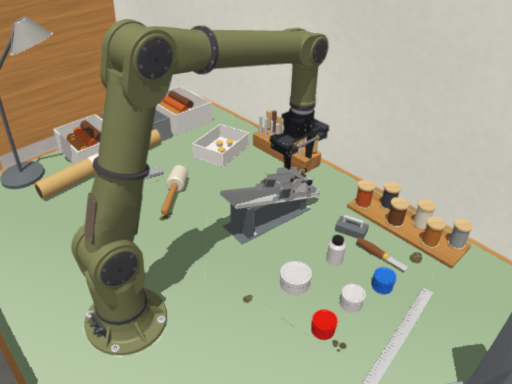

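View pics/wrist0.png

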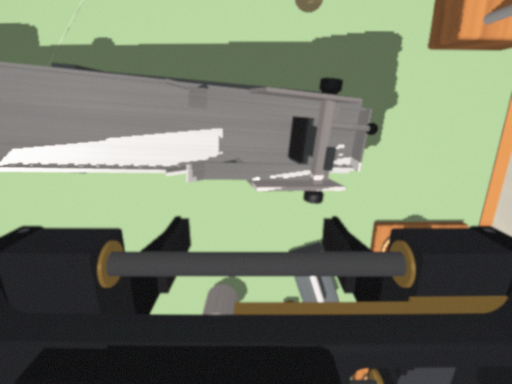

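```bash
python3 - <<'E'
from h import *
from scipy.optimize import least_squares
for cam,box in [('scene',(145,128,176,158)),('side',(335,280,370,315))]:
    d=dict(np.load(f'/tmp/{cam}.npz')); w=cloud(d)
    img=d['frame'][box[1]-30:box[3]+30,box[0]-40:box[2]+40]
    cv2.imwrite(f'pics/crop_{cam}.png',cv2.resize(img,None,fx=5,fy=5,interpolation=cv2.INTER_CUBIC))
    r=w[box[1]:box[3],box[0]:box[2]].reshape(-1,3)
    for lo,hi in [(0.04,0.06),(0.015,0.04)]:
        m=(r[:,2]>lo)&(r[:,2]<hi); q=r[m]; print(cam,lo,len(q),q.min(0).round(3),q.max(0).round(3),np.median(q,0).round(4), 'mid',((q.min(0)+q.max(0))/2).round(4))
        if lo<0.02:
            f=least_squares(lambda p:np.hypot(q[:,0]-p[0],q[:,1]-p[1])-0.033,q[:,:2].mean(0),loss='soft_l1',f_scale=0.002); print('cyl',f.x.round(4))
    # wide
d=dict(np.load('/tmp/side.npz')); w=cloud(d)
for n,b in dict(wide=(276,258,316,298),can=(325,230,350,268),blue=(370,265,398,295),red=(310,308,340,340)).items():
    r=w[b[1]:b[3],b[0]:b[2]].reshape(-1,3); q=r[r[:,2]>0.038]; print(n,q.min(0).round(3),q.max(0).round(3))
E
```

```text
scene 0.04 208 [ 0.46  -0.401  0.04 ] [ 0.526 -0.332  0.054] [ 0.4937 -0.3662  0.0455] mid [ 0.4931 -0.3664  0.047 ]
scene 0.015 84 [ 0.471 -0.381  0.015] [ 0.527 -0.332  0.04 ] [ 0.5125 -0.3426  0.0278] mid [ 0.4989 -0.3562  0.0276]
cyl [ 0.4918 -0.368 ]
side 0.04 398 [ 0.4   -0.404  0.04 ] [ 0.527 -0.338  0.055] [ 0.4909 -0.3726  0.0473] mid [ 0.4634 -0.3711  0.0476]
side 0.015 126 [ 0.458 -0.403  0.015] [ 0.506 -0.343  0.04 ] [ 0.4686 -0.3864  0.027 ] mid [ 0.4817 -0.3732  0.0275]
cyl [ 0.4949 -0.3698]
wide [ 0.388 -0.258  0.038] [ 0.478 -0.169  0.054]
can [ 0.565 -0.257  0.038] [ 0.611 -0.207  0.095]
blue [ 0.575 -0.427  0.038] [ 0.644 -0.361  0.053]
red [ 0.335 -0.407  0.038] [ 0.401 -0.342  0.053]
```

View pics/crop_side.png

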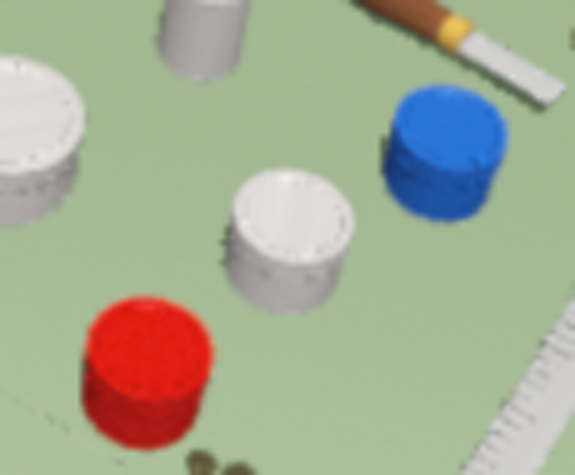

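```bash
python3 - <<'E'
from h import *
# lane: region clouds
C={}
for cam in ['scene','side','wrist']:
    d=dict(np.load(f'/tmp/{cam}.npz')); w=cloud(d); C[cam]=w
d=dict(np.load('/tmp/wrist.npz')); f=d['frame']
cv2.imwrite('pics/wl.png',cv2.resize(f[50:220,0:400],None,fx=2,fy=2,interpolation=cv2.INTER_CUBIC))
# plane fit on the floor in wrist view, rows 95-140, cols 20-180
r=C['wrist'][80:150,5:185].reshape(-1,3)
r=r[(r[:,2]>0.07)&(r[:,2]<0.17)]
best=None;rng=np.random.default_rng(0)
for i in range(500):
    a=r[rng.choice(len(r),3,False)]; n=np.cross(a[1]-a[0],a[2]-a[0]); n/=np.linalg.norm(n)+1e-12
    m=abs((r-a[0])@n)<0.002
    if best is None or m.sum()>best.sum(): best=m
q=r[best];c=q.mean(0);n=np.linalg.svd(q-c)[2][2]; n*=np.sign(n[2])
print('plane',len(r),len(q),c,n,'tilt',np.degrees(np.arccos(n[2])),'yaw',np.degrees(np.arctan2(n[1],n[0])))
E
```

```text
plane 12540 12242 [0.50147948 0.0709272  0.12233648] [ 0.30534788 -0.02781282  0.95183461] tilt 17.85516857039669 yaw -5.20446309935851
```

View pics/wl.png

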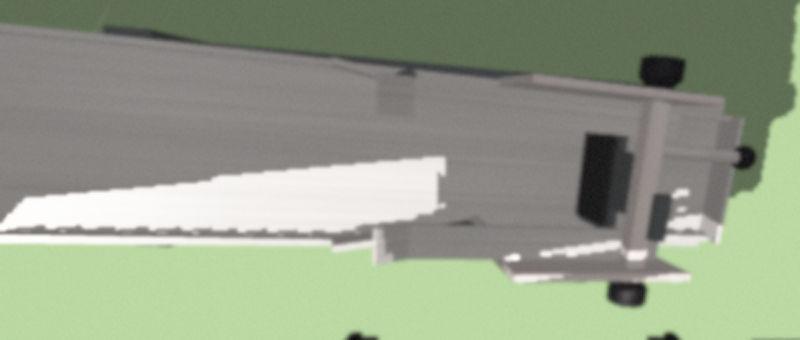

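```bash
python3 - <<'E'
from h import *
for cam,pts in [('wrist',dict(bay=(128,127),mouth=(198,130),spr=(238,133),lane=(198,128))),('scene',dict(bay=(254,179),mouth=(237,199),stop=(220,226))),('side',dict(bay=(254,196),mouth=(271,196)))]:
    d=dict(np.load(f'/tmp/{cam}.npz'))
    n=[0.3053,-0.0278,0.9518]; p0=[0.50148,0.07093,0.12234]
    for k,p in pts.items(): print(cam,k,px2plane(d,*p,n,p0).round(4))
# unit lane: z above plane map
n=np.array([0.30535,-0.02781,0.95183]); p0=np.array([0.50148,0.07093,0.12234])
xl=np.array([n[2],0,-n[0]]); xl=np.array([0.9518*np.cos(np.radians(-5.2)),0.9518*np.sin(np.radians(-5.2)),-0.306]); xl-=n*(xl@n); xl/=np.linalg.norm(xl); yl=np.cross(n,xl)
d=dict(np.load('/tmp/wrist.npz')); w=cloud(d)
L=np.stack([(w-p0)@xl,(w-p0)@yl,(w-p0)@n],-1)
for x in np.arange(-0.1,0.29,0.015):
    m=(abs(L[...,0]-x)<0.0075)&(abs(L[...,1])<0.08)
    q=L[m]; 
    out=[]
    for y in np.arange(-0.06,0.061,0.006):
        s=q[abs(q[:,1]-y)<0.003,2]; out.append('%4d'%(np.median(s)*1000) if len(s) else '  .')
    print('%.3f'%x,' '.join(out))
E
```

```text
wrist bay [0.5263 0.0594 0.114 ]
wrist mouth [0.5905 0.0546 0.0933]
wrist spr [0.6318 0.0502 0.0799]
wrist lane [0.5906 0.0567 0.0933]
scene bay [0.5139 0.0575 0.118 ]
scene mouth [0.5907 0.047  0.093 ]
scene stop [0.683  0.0493 0.0635]
side bay [0.5282 0.0659 0.1136]
side mouth [0.5874 0.0477 0.0941]
-0.100   .   .   .   .   .   .   .   .   .   .   .   .   .   .   .   .   .   . -162 -161 -161
-0.085   .   .    0    0    0    0   -1   .   .   .   .   .   .   .   .   .   .   . -157 -157 -157
-0.070   .    9    1    0    0    0    0    0    0    0    0    0    0    0    0    0    0   .   . -152 -152
-0.055   .    9    1    0    0    0    0    0    0    0    0    0    0    0    0    0    9   .   . -147 -147
-0.040   .    9    1    0    0    0    0    0    0    0    0    0    0    0    0    0    8   -9   . -142 -142
-0.025   .    9    1    0    0    0    0    0    0    0    0    0    0    0    0    0    9   -5 -137 -137 -137
-0.010   .    9    1    0    0    0    0    0    0    0    0    0    0    0    0    0    8  -14 -131 -132 -132
0.005   .    9    1    0    0  188    0    0    0    0
[... 1419 characters left out ...]
  46   42   41   42   39   66   66   67   74   72   71  -64  -64
0.215   73   75   73   56   57   77   77   77   77   70   70   72   72   56   56   56   74   72  -57  -59  -59
0.230   .   75   67    0    0    0   .   .   .   .   .   74   77   56   56   56   75   .  -54  -54  -54
0.245   .   .   .   .   .   .   .   .   .   .   .   76   77   76   .   .   .   .  -49  -50  -50
0.260   .    0    9    9   .    0    0    0    0    0    0    0    0    0    0    9    0   .  -46  -47  -46
0.275   .    0    0    0    0    0    0    0    0    0    0    0    0    0    0    8    0   .  -37   .   .
0.290  -33    0    9    6    5    4    5    5    5    4    4   11    2    4    5   10    0   .  -35  -35  -34
```

```bash
cat >> h.py <<'E'
n0=np.array([0.30535,-0.02781,0.95183]);P0=np.array([0.50148,0.07093,0.12234])
E
python3 - <<'E'
from h import *
n=n0/np.linalg.norm(n0);p0=P0
d=dict(np.load('/tmp/wrist.npz')); w=cloud(d)
yaw=np.radians(-5.2)
for it in range(4):
    xl=np.array([np.cos(yaw),np.sin(yaw),0]); xl-=n*(xl@n); xl/=np.linalg.norm(xl); yl=np.cross(n,xl)
    L=np.stack([(w-p0)@xl,(w-p0)@yl,(w-p0)@n],-1)
    # floor y extents per x in bay; slot extents in cover
    X=[];Y=[];W=[]
    for x in np.arange(-0.07,0.0,0.005):
        m=(abs(L[...,0]-x)<0.003)&(abs(L[...,2])<0.0025)&(abs(L[...,1])<0.07); y=L[m][:,1]; X.append(x);Y.append((y.min()+y.max())/2);W.append(np.ptp(y))
    a=np.polyfit(X,Y,1); 
    # rail inner edges
    X2=[];Y2=[]
    for x in np.arange(0.165,0.19,0.004):
        m=(abs(L[...,0]-x)<0.003)&(abs(L[...,2]-0.056)<0.003)&(abs(L[...,1])<0.045); y=L[m][:,1]
        if len(y): X2.append(x);Y2.append((y[y<0].max()+y[y>0].min())/2); 
    print(np.degrees(yaw),a,np.mean(W), 'bay mid',np.mean(Y),'rail mid',np.mean(Y2), 'at',np.mean(X2))
    yaw+= np.arctan2(np.mean(Y2)-np.mean(Y),np.mean(X2)-np.mean(X))
# x positions
def ext(zlo,zhi,ylo,yhi,xlo=0,xhi=.3):
    m=(L[...,2]>zlo)&(L[...,2]<zhi)&(L[...,1]>ylo)&(L[...,1]<yhi)&(L[...,0]>xlo)&(L[...,0]<xhi); q=L[m]; return len(q),np.percentile(q[:,0],[0.5,99.5]).round(4),np.percentile(q[:,1],[1,99]).round(4)
print('rails+',ext(.053,.07,.02,.04),'cheek',ext(.07,.08,.035,.06),'knob',ext(.05,.078,.05,.08), 'stop plate',ext(.03,.048,-.03,.03),'bar',ext(.065,.08,-.02,.015))
for k,p in dict(u=(.21,0),).items(): pass
print('n',n,'xl',xl,'yl',yl)
m=(L[...,0]>0)&(abs(L[...,1])<.12)&(L[...,0]<.3); print(np.nanmax(np.where(m&(L[...,2]<.11),L[...,2],np.nan)))
for cam in ['scene','side']:
    dd=dict(np.load(f'/tmp/{cam}.npz')); ww=cloud(dd); M=np.stack([(ww-p0)@xl,(ww-p0)@yl,(ww-p0)@n],-1)
    m=(M[...,0]<0.0)&(M[...,0]>-.13)&(abs(M[...,1])<.05)&(abs(M[...,2])<.02); q=M[m]
    f=q[abs(q[:,2])<.006]; print(cam,len(q),np.median(f[:,2]),'y ext',np.percentile(q[:,1],[1,99]),'x min',q[:,0].min())
    m=(M[...,2]>.053)&(M[...,2]<.08)&(abs(M[...,1])<.06)&(M[...,0]>0.05)&(M[...,0]<.27); q=M[m]; print(np.percentile(q[:,0],[1,99]),np.percentile(q[:,1],[1,99]))
E
```

```text
-5.2 [ 0.01552983 -0.0060542 ] 0.08533372674785504 bay mid -0.006597746395367568 rail mid -0.007185936273965047 at 0.17700000000000002
-5.358965618504692 [ 0.01835922 -0.00605858] 0.08533373446564099 bay mid -0.006701154929252501 rail mid -0.006671629879823242 at 0.17700000000000002
-5.350986086847736 [ 0.01821513 -0.00605848] 0.08533384200861423 bay mid -0.006696010849405679 rail mid -0.006697447681499466 at 0.17700000000000002
-5.351374409559253 [ 0.01822214 -0.00605849] 0.08533383681734029 bay mid -0.006696261188608287 rail mid -0.006696191265321802 at 0.17700000000000002
rails+ (2245, array([0.0791, 0.224 ]), array([0.0201, 0.0385])) cheek (600, array([0.1387, 0.2323]), array([0.035 , 0.0515])) knob (47, array([0.1936, 0.2112]), array([0.0503, 0.0519])) stop plate (499, array([0.1971, 0.2042]), array([-0.0296,  0.0155])) bar (877, array([0.1982, 0.2542]), array([-0.0194,  0.0146]))
n [ 0.30535117 -0.02781011  0.95183363] xl [ 0.94766166 -0.08902435 -0.30661384] yl [ 9.32633373e-02  9.95641131e-01 -8.29118828e-04]
0.0805988485583003
scene 751 -0.00011964419696721437 y ext [-0.04941829  0.04312619] x min -0.08446597384171511
[0.07798463 0.2479569 ] [-0.0553832   0.05196296]
side 371 0.0007251773330227955 y ext [-0.04907585  0.03844382] x min -0.08708921558796667
[0.07866599 0.2468955 ] [-0.05498994  0.03745391]
```

Call:
{"op": "servo_tool", "data": {"targets": [[100, -0.046, -0.02, 0.009, -0.185], [100, -0.092, -0.04, 0.018, -0.37], [100, -0.138, -0.06, 0.027, -0.555], [100, -0.184, -0.08, 0.036, -0.74], [100, -0.23, -0.1, 0.045, -0.925]], "grip_force": 20}}

```text
time_s: 2.28
tool_pos: [0.5493, -0.2314, 0.1775]
tool_rot: [180.0, 0.0, 143.4]
force: [0.4, 0.7, -1.1]
grip_width: 0.0871
```

```bash
cat >> h.py <<'E'
from scipy.spatial.transform import Rotation as Rn
XL=np.array([0.94766166,-0.08902435,-0.30661384]);YL=np.array([0.09326334,0.99564113,-0.00082912]);NL=n0/np.linalg.norm(n0)
O=P0+0.094*XL-0.0067*YL
def lane(x,y,z): return O+x*XL+y*YL+z*NL
def inlane(p): return np.array([(p-O)@XL,(p-O)@YL,(p-O)@NL])
def to(target,yawdeg=None):
    s=monitor.get_obs(); R=Rn.from_euler('xyz',s['tool_rot'],degrees=True).as_matrix()
    dl=R.T@(np.array(target)-s['tool_pos']); 
    ty=np.degrees(np.arctan2(R[1,1],R[0,1]))
    t=None if yawdeg is None else -np.radians((yawdeg-ty+180)%360-180)
    print('t',s['time_s'],'pos',s['tool_pos'].round(4),'yhead',ty.round(2),'F',s['force'].round(2),'grip',round(s['grip_width'],4),'q7',s['qpos'].round(0),'\n shift',dl.round(4),'turn',t)
E
python3 -c "
from h import *
to([0.4932,-0.369,0.15],84.63)"
```

```text
t 2.275 pos [ 0.5493 -0.2314  0.1775] yhead 53.36 F [ 0.42  0.71 -1.15] grip 0.0871 q7 [23. 13. -3. 95.  1. 72. 73.] 
 shift [-0.037  -0.1439  0.0275] turn -0.5458274840754501
```

Call:
{"op": "servo_tool", "data": {"targets": [[100, -0.012, -0.048, 0.009, -0.182], [100, -0.024, -0.096, 0.018, -0.364], [100, -0.037, -0.144, 0.0275, -0.546], [100, -0.037, -0.144, 0.0275, -0.546]]}}

```text
time_s: 2.78
tool_pos: [0.4888, -0.3727, 0.1491]
tool_rot: [-179.9, -0.2, 173.8]
force: [-0.4, 0.7, -0.0]
grip_width: 0.0874
```

```bash
python3 -c "
from h import *
d=shot('wrist','w1')
to([0.4932,-0.369,0.02],84.63)
w=cloud(d); m=(w[...,2]>.043)&(w[...,2]<.055)&(np.hypot(w[...,0]-.493,w[...,1]+.369)<.05); q=w[m]; print(len(q),q.min(0),q.max(0),(q.min(0)+q.max(0))/2)
"
```

```text
t 2.825 pos [ 0.4911 -0.3696  0.1495] yhead 83.97 F [1.08 0.68 0.48] grip 0.0867 q7 [ 35.  17.  -1.  94.   0.  70. 118.] 
 shift [-0.0022  0.0008  0.1295] turn -0.011587541171157624
3125 [ 0.46206834 -0.40355828  0.04306842] [ 0.52743494 -0.33842821  0.04963089] [ 0.49475164 -0.37099324  0.04634966]
```

View pics/w1.png

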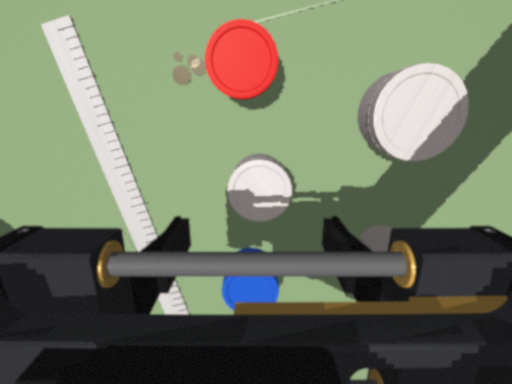

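Call:
{"op": "servo_tool", "data": {"targets": [[100, -0.002, -0.003, 0.045, 0], [100, -0.002, -0.003, 0.09, 0], [100, -0.002, -0.003, 0.12, 0], [100, -0.002, -0.003, 0.133, 0], [100, -0.002, -0.003, 0.133, 0]]}}

```text
time_s: 3.45
tool_pos: [0.4952, -0.3694, 0.0169]
tool_rot: [180.0, -0.0, 174.3]
force: [0.9, 0.6, -0.8]
grip_width: 0.0873
```

Call:
{"op": "servo_tool", "data": {"targets": [[0, 0, 0, 0, 0], [0, 0, 0, 0, 0], [0, 0, 0, 0, 0], [0, 0, 0, 0, 0]], "grip_force": 20}}

```text
time_s: 3.95
tool_pos: [0.4952, -0.3707, 0.0181]
tool_rot: [-180.0, 0.1, 174.3]
force: [-1.4, 1.4, 4.4]
grip_width: 0.0654
```

```bash
python3 -c "
from h import *
to(lane(-0.07,0,0.06)+[0,0,.06],84.63)
print(lane(-0.07,0,0))
"
```

```text
t 3.95 pos [ 0.4952 -0.3707  0.0181] yhead 84.27 F [-1.41  1.36  4.44] grip 0.0654 q7 [ 35.  24.  -1. 100.   0.  56. 118.] 
 shift [-0.0038  0.4336 -0.2142] turn -0.006244084093336288
[0.52359902 0.06212262 0.11498682]
```

Call:
{"op": "servo_tool", "data": {"targets": [[0, 0, 0, -0.04, 0], [0, 0, 0, -0.09, 0], [0, 0, 0.03, -0.14, 0], [0, 0, 0.075, -0.185, 0], [0, -0.001, 0.125, -0.2, 0]]}}

```text
time_s: 4.58
tool_pos: [0.5089, -0.2463, 0.2201]
tool_rot: [-179.9, 0.3, 174.2]
force: [0.1, -0.0, -2.5]
grip_width: 0.0654
```

Call:
{"op": "servo_tool", "data": {"targets": [[0, 0, 0.055, 0, 0], [0, 0, 0.11, 0, 0], [0, 0, 0.165, 0, 0], [0, -0.001, 0.22, 0, 0], [0, -0.002, 0.265, 0, -0.006]]}}

```text
time_s: 5.2
tool_pos: [0.5359, 0.0197, 0.2166]
tool_rot: [180.0, -0.0, 174.7]
force: [0.4, 0.0, -1.7]
grip_width: 0.0658
```

Call:
{"op": "servo_tool", "data": {"targets": [[0, 0, 0.025, 0, 0], [0, 0, 0.04, 0, 0], [0, 0, 0.043, 0, 0], [0, 0, 0.043, 0, 0]]}}

```text
time_s: 5.7
tool_pos: [0.5404, 0.0587, 0.2168]
tool_rot: [-180.0, -0.0, 174.5]
force: [0.5, -0.3, -1.6]
grip_width: 0.0657
```

```bash
python3 -c "
from h import *
to(lane(-0.07,0,0)+[0,0,.048],84.65)
d=shot('side','s2');cv2.imwrite('pics/s2c.png',cv2.resize(d['frame'][130:260,200:360],None,fx=4,fy=4))
d=shot('scene','sc2');cv2.imwrite('pics/sc2c.png',cv2.resize(d['frame'][130:270,170:310],None,fx=4,fy=4))
d=shot('wrist','w2')
"
```

```text
t 5.7 pos [0.5404 0.0587 0.2168] yhead 84.54 F [ 0.47 -0.31 -1.62] grip 0.0657 q7 [  9.   7. -19.  98.   2.  76.  74.] 
 shift [0.0171 0.0018 0.0539] turn -0.001938289611243809
```

View pics/s2c.png

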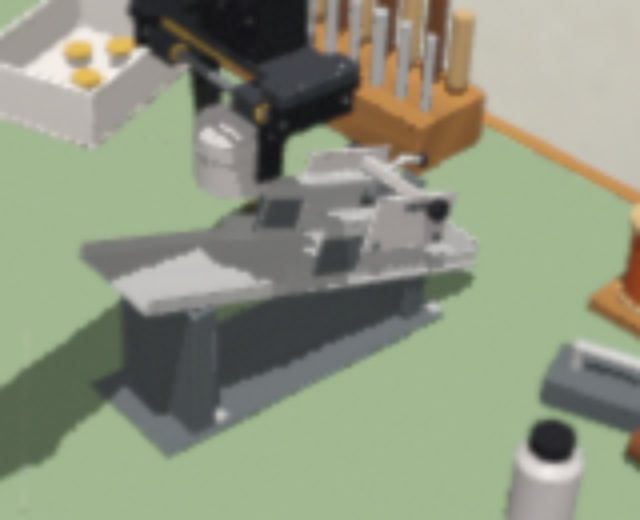

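View pics/w2.png

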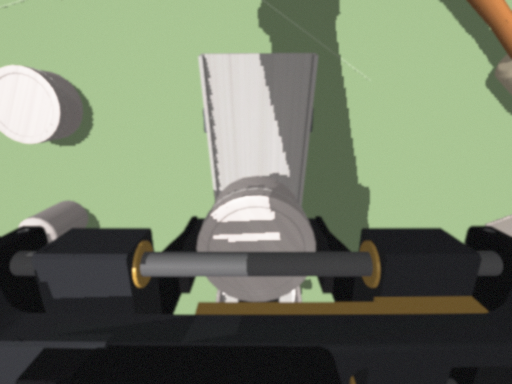

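```bash
python3 -c "
from h import *
d=dict(np.load('/tmp/wrist.npz')); w=cloud(d); L=np.stack([(w-O)@XL,(w-O)@YL,(w-O)@NL],-1)
for x in [-.16,-.14,-.12,-.1]:
    m=(abs(L[...,0]-x)<.005)&(abs(L[...,1])<.06)&(abs(L[...,2])<.03); q=L[m]; f=q[abs(q[:,2])<.005]
    print(x,np.median(f[:,2]).round(4),f[:,1].min().round(4),f[:,1].max().round(4),q[:,2].max())
m=(abs(L[...,1])<.03)&(abs(L[...,2])<.006);print('xmin',np.percentile(L[m][:,0],1))
print(inlane(monitor.get_obs()['tool_pos']))
"
```

```text
-0.16 0.0004 -0.0425 0.0416 0.011992327568618202
-0.14 0.0004 -0.0423 0.0414 0.012055379134956608
-0.12 0.0004 -0.0495 0.0482 0.011869810416065725
-0.1 0.0004 -0.043 0.0415 0.012117499159243603
xmin -0.17454049856342568
[-0.08494482 -0.00204127  0.10235295]
```

```bash
python3 -c "
from h import *
t=lane(-.072,0,.037)-[0,0,.019]; print(t)
to(t,84.65)
"
```

```text
[0.53300169 0.06127169 0.1318179 ]
t 5.85 pos [0.5405 0.0586 0.217 ] yhead 84.5 F [ 0.02  0.67 -2.15] grip 0.0654 q7 [  9.   7. -19.  98.   2.  76.  74.] 
 shift [0.0077 0.002  0.0852] turn -0.002637546926330037
```

Call:
{"op": "servo_tool", "data": {"targets": [[0, 0.004, 0.001, 0.035, 0], [0, 0.008, 0.002, 0.06, -0.003], [0, 0.008, 0.002, 0.07, -0.003], [0, 0.008, 0.002, 0.07, -0.003]]}}

```text
time_s: 6.35
tool_pos: [0.5327, 0.0623, 0.1469]
tool_rot: [-180.0, -0.0, 174.8]
force: [0.4, 0.3, -1.7]
grip_width: 0.0656
```

Call:
{"op": "servo_tool", "data": {"targets": [[0, 0, 0, 0.002, 0], [0, 0, 0, 0.004, 0], [0, 0, 0, 0.006, 0], [0, 0, 0, 0.007, 0], [0, 0, 0, 0.007, 0]], "grip_force": 8}}

```text
time_s: 6.98
tool_pos: [0.5334, 0.0628, 0.1407]
tool_rot: [180.0, 0.1, 174.8]
force: [2.0, -0.1, 1.4]
grip_width: 0.0654
```

Call:
{"op": "servo_tool", "data": {"targets": [[0, 0, -0.001, 0.002, 0], [0, 0, -0.001, 0.004, 0], [0, 0, -0.001, 0.006, 0], [0, 0, -0.001, 0.008, 0], [0, 0, -0.001, 0.009, 0]], "grip_force": 4}}

```text
time_s: 7.6
tool_pos: [0.532, 0.0617, 0.1309]
tool_rot: [-180.0, -0.1, 174.8]
force: [0.0, -1.5, 5.8]
grip_width: 0.0658
```

```bash
python3 -c "
from h import *
to(lane(-.072,0,.037)-[0,0,.019],84.65)
d=shot('side','s3');cv2.imwrite('pics/s3c.png',cv2.resize(d['frame'][130:260,200:360],None,fx=4,fy=4))
"
```

```text
t 7.6 pos [0.532  0.0617 0.1309] yhead 84.8 F [ 0.03 -1.54  5.83] grip 0.0658 q7 [  9.   9. -20. 105.   3.  66.  73.] 
 shift [-0.001  -0.0003 -0.0009] turn 0.0025473836617971304
```

View pics/s3c.png

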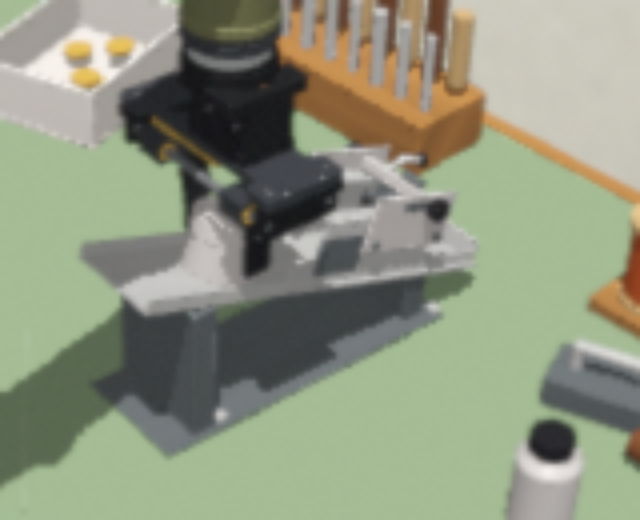

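Call:
{"op": "servo_tool", "data": {"targets": [[0, 0, 0, -0.001, 0], [60, 0, 0, -0.001, 0], [100, 0, 0, -0.001, 0], [100, 0, 0, -0.001, 0]]}}

```text
time_s: 8.15
tool_pos: [0.5325, 0.0619, 0.1321]
tool_rot: [180.0, -0.0, 174.8]
force: [-0.7, 0.2, -0.1]
grip_width: 0.0783
```

Call:
{"op": "servo_tool", "data": {"targets": [[100, 0, 0, -0.005, 0], [100, 0, 0, -0.03, 0], [100, 0, 0, -0.07, 0], [100, 0.03, 0, -0.09, 0], [100, 0.06, 0, -0.09, 0]]}}

```text
time_s: 8.78
tool_pos: [0.4735, 0.0678, 0.2246]
tool_rot: [179.9, 0.2, 174.8]
force: [0.3, 0.5, -0.9]
grip_width: 0.0866
```

```bash
python3 -c "
from h import *
s=monitor.get_obs(); print(s['tool_pos'],inlane(s['tool_pos']))
d=shot('wrist','w4')
d=shot('side','s4');cv2.imwrite('pics/s4c.png',cv2.resize(d['frame'][130:260,200:360],None,fx=4,fy=4))
for c in ['side','scene']:
    if c=='scene': d=shot(c,'sc4')
    w=cloud(d); L=np.stack([(w-O)@XL,(w-O)@YL,(w-O)@NL],-1)
    m=(L[...,0]>-.12)&(L[...,0]<-.017)&(abs(L[...,1])<.037)&(L[...,2]>.025)&(L[...,2]<.056); q=L[m]; 
    t=q[q[:,2]>.042]; print(c,len(t),np.percentile(t,[1,50,99],axis=0).round(4).tolist())
    A=np.c_[t[:,:2],np.ones(len(t))]; print(np.linalg.lstsq(A,t[:,2],rcond=None)[0])
"
```

```text
[0.47352265 0.06780358 0.22456774] [-0.15156023  0.00089505  0.08885394]
side 153 [[-0.1023, -0.0329, 0.0424], [-0.0707, -0.006, 0.047], [-0.0396, 0.0287, 0.0505]]
[0.01372227 0.00613007 0.04775629]
scene 355 [[-0.1008, -0.0287, 0.0425], [-0.0697, 0.0027, 0.0464], [-0.0386, 0.0331, 0.0514]]
[0.00105571 0.00162367 0.04665124]
```

View pics/s4c.png

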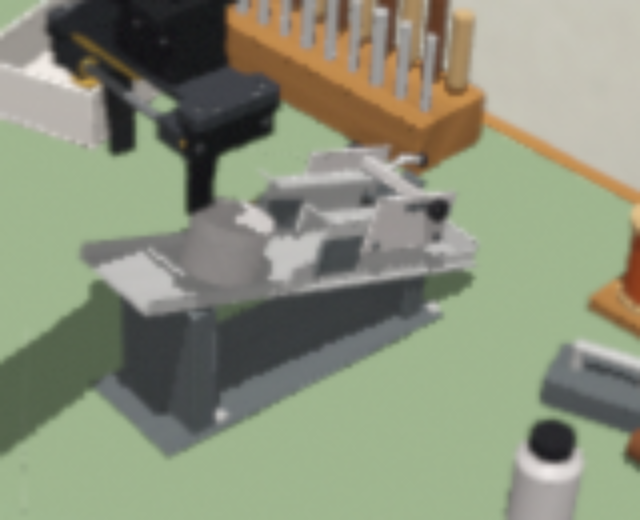

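View pics/w4.png

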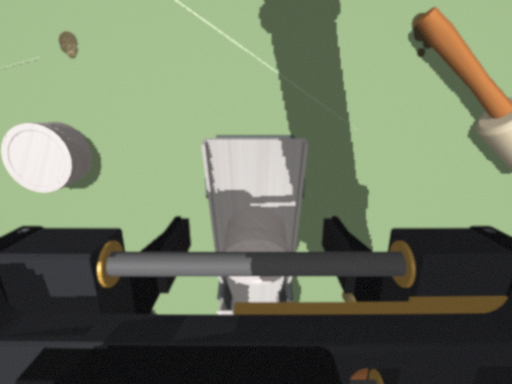

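```bash
python3 -c "
from h import *
to(lane(-.120,0,.022),84.65)
"
```

```text
t 8.925 pos [0.4724 0.0675 0.223 ] yhead 84.83 F [ 0.84 -1.33  0.28] grip 0.0869 q7 [  9.  -2. -20. 106.  -1.  76.  74.] 
 shift [-0.0105 -0.0005  0.0718] turn 0.0031403920786138837
```

Call:
{"op": "servo_tool", "data": {"targets": [[0, -0.005, -0.001, 0.02, 0.003], [0, -0.0105, -0.001, 0.03, 0.003], [0, -0.0105, -0.001, 0.03, 0.003], [0, -0.0105, -0.001, 0.03, 0.003], [0, -0.0105, -0.001, 0.03, 0.003]], "grip_force": 20}}

```text
time_s: 9.55
tool_pos: [0.4836, 0.0655, 0.1926]
tool_rot: [180.0, 0.1, 174.6]
force: [0.1, -0.4, -0.5]
grip_width: 0.0449
```

Call:
{"op": "servo_tool", "data": {"targets": [[0, 0, 0, 0.015, 0], [0, 0, 0, 0.03, 0], [0, 0, 0, 0.038, 0], [0, 0, 0, 0.042, 0], [0, 0, 0, 0.042, 0]]}}

```text
time_s: 10.18
tool_pos: [0.4831, 0.0653, 0.1498]
tool_rot: [-180.0, -0.0, 174.6]
force: [0.0, 0.4, 0.5]
grip_width: 0.002
```

```bash
python3 -c "
from h import *
to(lane(-.120,0,.022),84.65)
print(inlane(monitor.get_obs()['tool_pos']))
R=Rn.from_euler('xyz',monitor.get_obs()['tool_rot'],degrees=True).as_matrix(); print(R.T@XL)
"
```

```text
t 10.175 pos [0.4831 0.0653 0.1498] yhead 84.63 F [0.04 0.44 0.52] grip 0.002 q7 [  9.   2. -20. 110.   1.  67.  73.] 
 shift [ 0.0002  0.0006 -0.0014] turn -0.00033559362525109636
[-0.11934064 -0.00060688  0.02071947]
[-9.51942597e-01  6.16971434e-05  3.06276496e-01]
```

Call:
{"op": "servo_tool", "data": {"targets": [[0, -0.0036, 0.0005, 0.0011, 0], [0, -0.0071, 0.0005, 0.0023, 0], [0, -0.0107, 0.0005, 0.0034, 0], [0, -0.0143, 0.0005, 0.0046, 0], [0, -0.0179, 0.0005, 0.0057, 0]]}}

```text
time_s: 10.8
tool_pos: [0.5013, 0.0642, 0.1444]
tool_rot: [180.0, 0.0, 174.6]
force: [-0.9, 0.6, 1.9]
grip_width: 0.0005
```

Call:
{"op": "servo_tool", "data": {"targets": [[0, -0.0036, 0, 0.0011, 0], [0, -0.0071, 0, 0.0023, 0], [0, -0.0107, 0, 0.0034, 0], [0, -0.0143, 0, 0.0046, 0], [0, -0.0179, 0, 0.0057, 0]]}}

```text
time_s: 11.42
tool_pos: [0.5191, 0.0624, 0.1385]
tool_rot: [-180.0, -0.0, 174.6]
force: [-0.6, -0.1, 1.5]
grip_width: 0.0004
```

```bash
cat > chk.py <<'E'
from h import *
s=monitor.get_obs();R=Rn.from_euler('xyz',s['tool_rot'],degrees=True).as_matrix()
print(s['time_s'],inlane(s['tool_pos']).round(4),'Flane',(np.array([XL,YL,NL])@s['force']).round(2),s['tool_rot'].round(2))
E
python3 chk.py
```

```text
11.425 [-0.0815 -0.0001  0.021 ] Flane [-1.03 -0.19  1.26] [-180.     -0.    174.62]
```

Call:
{"op": "servo_tool", "data": {"targets": [[0, -0.0036, 0, 0.0011, 0], [0, -0.0071, 0, 0.0023, 0], [0, -0.0107, 0, 0.0034, 0], [0, -0.0143, 0, 0.0046, 0], [0, -0.0179, 0, 0.0057, 0]]}}

```text
time_s: 12.05
tool_pos: [0.5369, 0.0607, 0.1328]
tool_rot: [-180.0, 0.0, 174.6]
force: [-0.1, -0.3, 1.0]
grip_width: 0.0005
```

```bash
python3 chk.py; python3 -c "
from h import *
d=shot('side','s5');cv2.imwrite('pics/s5c.png',cv2.resize(d['frame'][130:260,200:360],None,fx=4,fy=4))
"
```

```text
12.05 [-0.0627 -0.0001  0.0211] Flane [-0.38 -0.34  0.9 ] [-180.      0.    174.62]
```

View pics/s5c.png

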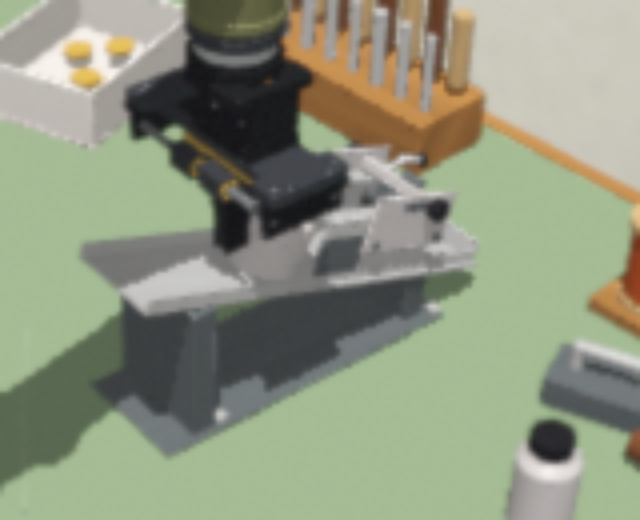

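Call:
{"op": "servo_tool", "data": {"targets": [[0, -0.0036, 0, 0.0011, 0], [0, -0.0071, 0, 0.0023, 0], [0, -0.0107, 0, 0.0034, 0], [0, -0.0143, 0, 0.0046, 0], [0, -0.0179, 0, 0.0057, 0]]}}

```text
time_s: 12.72
tool_pos: [0.5548, 0.059, 0.1271]
tool_rot: [-180.0, 0.0, 174.6]
force: [-1.4, 0.5, 0.4]
grip_width: 0.0007
```

```bash
python3 chk.py
```

```text
12.725 [-0.0439 -0.0002  0.0212] Flane [-1.47  0.38 -0.05] [-180.      0.    174.62]
```

Call:
{"op": "servo_tool", "data": {"targets": [[0, -0.0036, 0, 0.0011, 0], [0, -0.0071, 0, 0.0023, 0], [0, -0.0107, 0, 0.0034, 0], [0, -0.0143, 0, 0.0046, 0], [0, -0.0179, 0, 0.0057, 0]]}}

```text
time_s: 13.35
tool_pos: [0.5722, 0.0576, 0.1214]
tool_rot: [180.0, -0.1, 174.6]
force: [-5.2, 0.3, 2.3]
grip_width: 0.0003
```

```bash
python3 chk.py
```

```text
13.35 [-0.0255  0.      0.0211] Flane [-5.66 -0.22  0.63] [ 1.8000e+02 -6.0000e-02  1.7463e+02]
```

Call:
{"op": "servo_tool", "data": {"targets": [[0, -0.0024, 0, 0.0008, 0], [0, -0.0048, 0, 0.0015, 0], [0, -0.0071, 0, 0.0023, 0], [0, -0.0095, 0, 0.0031, 0], [0, -0.0119, 0, 0.0038, 0]]}}

```text
time_s: 13.98
tool_pos: [0.5824, 0.0568, 0.118]
tool_rot: [-180.0, -0.2, 174.7]
force: [-7.5, 0.2, 6.2]
grip_width: 0.0004
```

Call:
{"op": "servo_tool", "data": {"targets": [[0, -0.0024, 0, 0.0008, 0], [0, -0.0048, 0, 0.0015, 0], [0, -0.0071, 0, 0.0023, 0], [0, -0.0095, 0, 0.0031, 0], [0, -0.0119, 0, 0.0038, 0]]}}

```text
time_s: 14.6
tool_pos: [0.5947, 0.0557, 0.114]
tool_rot: [-180.0, -0.2, 174.7]
force: [-4.5, 0.3, 3.6]
grip_width: 0.0001
```

```bash
python3 chk.py
```

```text
14.6 [-0.0017  0.0002  0.021 ] Flane [-5.39 -0.11  2.02] [-1.7998e+02 -1.7000e-01  1.7466e+02]
```

Call:
{"op": "servo_tool", "data": {"targets": [[0, -0.0024, 0, 0.0008, 0], [0, -0.0048, 0, 0.0015, 0], [0, -0.0071, 0, 0.0023, 0], [0, -0.0095, 0, 0.0031, 0]]}}

```text
time_s: 15.1
tool_pos: [0.606, 0.0542, 0.1107]
tool_rot: [180.0, 0.0, 174.6]
force: [-1.9, 0.4, 0.2]
grip_width: 0.0006
```

```bash
python3 chk.py
```

```text
15.1 [ 0.0101 -0.0002  0.0213] Flane [-1.88  0.19 -0.43] [1.8000e+02 3.0000e-02 1.7462e+02]
```

Call:
{"op": "servo_tool", "data": {"targets": [[0, -0.0019, 0, 0.0006, 0], [0, -0.0038, 0, 0.0012, 0], [0, -0.0057, 0, 0.0018, 0]]}}

```text
time_s: 15.48
tool_pos: [0.6117, 0.0537, 0.1092]
tool_rot: [180.0, 0.1, 174.6]
force: [-1.2, -0.6, 0.7]
grip_width: 0.0006
```

```bash
python3 chk.py; python3 -c "
from h import *
d=shot('side','s6');cv2.imwrite('pics/s6c.png',cv2.resize(d['frame'][130:260,240:370],None,fx=4,fy=4))
d=shot('scene','sc6');cv2.imwrite('pics/sc6c.png',cv2.resize(d['frame'][150:270,170:310],None,fx=4,fy=4))
"
```

```text
15.475 [ 0.016  -0.0002  0.0216] Flane [-1.26 -0.75  0.35] [1.8000e+02 5.0000e-02 1.7462e+02]
```

View pics/sc6c.png

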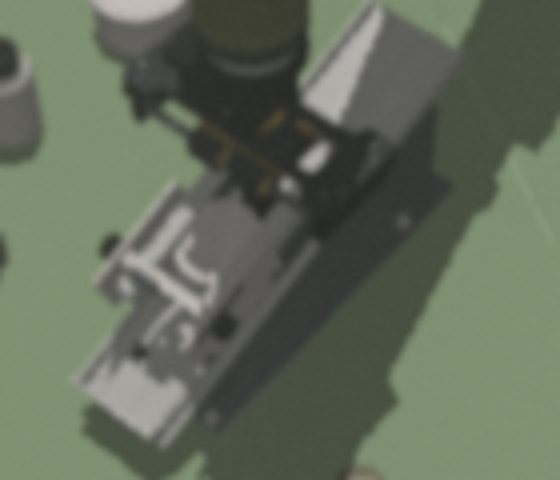

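Call:
{"op": "servo_tool", "data": {"targets": [[0, -0.0014, 0, 0.0005, 0], [0, -0.0028, 0, 0.0009, 0], [0, -0.0042, 0, 0.0014, 0]]}}

```text
time_s: 15.95
tool_pos: [0.6155, 0.0534, 0.1078]
tool_rot: [-180.0, 0.0, 174.6]
force: [-0.2, 0.7, 1.6]
grip_width: 0.0004
```

```bash
python3 chk.py
```

```text
15.95 [ 0.0201 -0.0001  0.0215] Flane [-0.7   0.71  1.44] [-1.8000e+02  2.0000e-02  1.7463e+02]
```

Call:
{"op": "servo_tool", "data": {"targets": [[0, -0.0012, 0, 0.0004, 0], [0, -0.0024, 0, 0.0008, 0]]}}

```text
time_s: 16.2
tool_pos: [0.6179, 0.0532, 0.107]
tool_rot: [-180.0, 0.0, 174.6]
force: [-0.7, -0.3, 1.4]
grip_width: 0.0006
```

```bash
python3 chk.py
```

```text
16.2 [ 0.0226 -0.0001  0.0214] Flane [-1.07 -0.34  1.14] [-1.8000e+02  1.0000e-02  1.7463e+02]
```

Call:
{"op": "servo_tool", "data": {"targets": [[0, -0.0012, 0, 0.0004, 0], [0, -0.0024, 0, 0.0008, 0]]}}

```text
time_s: 16.45
tool_pos: [0.6203, 0.053, 0.1062]
tool_rot: [-180.0, 0.0, 174.6]
force: [-1.1, -0.2, 1.6]
grip_width: 0.0007
```

```bash
python3 chk.py
```

```text
16.45 [ 0.0251 -0.0001  0.0214] Flane [-1.55 -0.27  1.21] [-1.8000e+02  1.0000e-02  1.7463e+02]
```

Call:
{"op": "servo_tool", "data": {"targets": [[0, -0.001, 0, 0.0003, 0], [0, -0.0019, 0, 0.0006, 0]]}}

```text
time_s: 16.7
tool_pos: [0.6221, 0.0528, 0.1055]
tool_rot: [-180.0, 0.0, 174.6]
force: [-1.2, 0.1, 1.5]
grip_width: 0.0005
```

Call:
{"op": "servo_tool", "data": {"targets": [[0, -0.001, 0, 0.0003, 0], [0, -0.0019, 0, 0.0006, 0]]}}

```text
time_s: 16.95
tool_pos: [0.6226, 0.0528, 0.1053]
tool_rot: [-180.0, -0.2, 174.6]
force: [-8.2, -0.1, 8.5]
grip_width: 0.0006
```

```bash
python3 chk.py
```

```text
16.95 [ 0.0276 -0.0001  0.0213] Flane [-10.4   -0.9    5.62] [-1.7997e+02 -1.7000e-01  1.7463e+02]
```

Call:
{"op": "servo_tool", "data": {"targets": [[0, -0.0004, 0, 0.0001, 0], [0, -0.0005, 0, 0.0001, 0]]}}

```text
time_s: 17.2
tool_pos: [0.6226, 0.0528, 0.1053]
tool_rot: [-180.0, -0.2, 174.6]
force: [-7.4, 0.0, 8.2]
grip_width: 0.0005
```

```bash
python3 chk.py
```

```text
17.2 [ 0.0277 -0.0001  0.0213] Flane [-9.56 -0.7   5.55] [-179.96   -0.22  174.64]
```

Call:
{"op": "servo_tool", "data": {"targets": [[0, -0.0005, 0, 0.0002, 0], [0, -0.001, 0, 0.0003, 0]]}}

```text
time_s: 17.45
tool_pos: [0.6228, 0.0528, 0.1052]
tool_rot: [-179.9, -0.3, 174.6]
force: [-10.4, -0.4, 11.0]
grip_width: 0.0005
```

```bash
python3 chk.py
```

```text
17.45 [ 0.0278 -0.      0.0212] Flane [-13.25  -1.35   7.34] [-179.94   -0.32  174.65]
```

Call:
{"op": "servo_tool", "data": {"targets": [[0, -0.0005, 0, 0.0001, 0], [0, -0.0005, 0, 0.0001, 0]]}}

```text
time_s: 17.7
tool_pos: [0.6228, 0.0528, 0.1052]
tool_rot: [-179.9, -0.4, 174.7]
force: [-12.5, -0.1, 12.4]
grip_width: 0.0005
```

```bash
python3 chk.py
```

```text
17.7 [ 0.0278 -0.      0.0213] Flane [-15.62  -1.27   7.97] [-179.93   -0.37  174.65]
```

Call:
{"op": "servo_tool", "data": {"targets": [[0, 0.001, 0, -0.0003, 0], [0, 0.003, 0, -0.001, 0], [0, 0.007, 0, -0.002, 0], [0, 0.013, 0, -0.004, 0], [0, 0.02, 0, -0.007, 0]]}}

```text
time_s: 18.32
tool_pos: [0.6056, 0.0542, 0.1112]
tool_rot: [-180.0, -0.0, 174.6]
force: [-0.7, -0.3, -0.1]
grip_width: 0.0002
```

Call:
{"op": "servo_tool", "data": {"targets": [[0, 0.005, 0, -0.02, 0], [0, 0.008, 0, -0.06, 0], [0, 0.01, 0, -0.11, 0], [0, 0.03, 0, -0.15, 0], [0, 0.06, 0, -0.17, 0]]}}

```text
time_s: 18.95
tool_pos: [0.547, 0.0603, 0.2857]
tool_rot: [179.9, 0.3, 174.6]
force: [0.3, 0.2, 0.6]
grip_width: 0.0006
```

Call:
{"op": "servo_tool", "data": {"targets": [[0, 0.04, -0.05, 0, 0], [0, 0.06, -0.1, 0, 0], [0, 0.06, -0.15, 0, 0], [0, 0.06, -0.15, 0, 0]]}}

```text
time_s: 19.45
tool_pos: [0.4716, -0.0884, 0.2831]
tool_rot: [-179.9, 0.1, 174.2]
force: [0.3, 0.7, -0.8]
grip_width: 0.0002
```

```bash
python3 chk.py; python3 -c "
from h import *
for c,b in [('side',(130,260,200,360)),('scene',(130,270,170,310))]:
    d=shot(c,c+'7');cv2.imwrite(f'pics/{c}7c.png',cv2.resize(d['frame'][b[0]:b[1],b[2]:b[3]],None,fx=4,fy=4))
    w=cloud(d); L=np.stack([(w-O)@XL,(w-O)@YL,(w-O)@NL],-1)
    m=(L[...,0]>-.02)&(L[...,0]<.1)&(abs(L[...,1])<.021)&(L[...,2]>.043)&(L[...,2]<.0515); t=L[m]; print(c,len(t),np.percentile(t,[1,50,99],axis=0).round(4).tolist())
"
```

```text
19.45 [-0.1574 -0.1548  0.1483] Flane [ 0.46  0.75 -0.73] [-1.7990e+02  1.5000e-01  1.7417e+02]
side 48 [[0.0351, -0.0085, 0.0444], [0.0744, 0.0063, 0.047], [0.0965, 0.0206, 0.0497]]
scene 248 [[0.0369, -0.0205, 0.043], [0.0693, -0.0006, 0.0463], [0.099, 0.0187, 0.0503]]
```

View pics/scene7c.png

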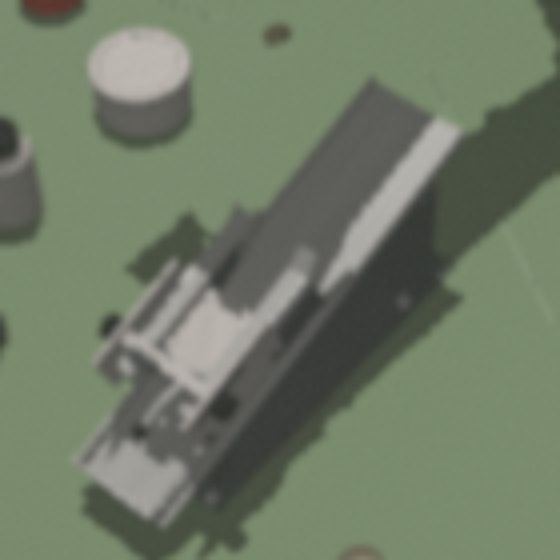

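View pics/side7.png

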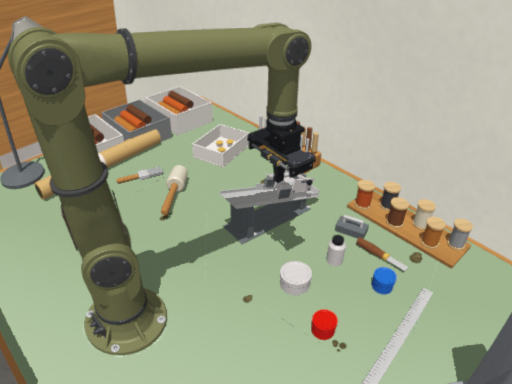

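```bash
python3 -c "
from h import *
print(ticket.sign_off())"
```

```text
the job is handed in; nothing more can be done
None
```

I loaded the plain 66 mm aluminium tin into the lane. It lies flat under the keeper rails, past the brake springs and against the escapement stop. The job is handed in, at about 19.5 s of the 54 s allowed.

- **Choosing the tin:** in the side picture the candidates were the plain tin at (352, 298), a blue one at (384, 281), a red one at (324, 324) and the wide tin at (295, 277). I took the plain one. It measured about 65 to 66 mm across and the wide one about 90 mm.
- **Loading:** I set the tin down in the bay with a light grip, so it tilted flat onto the sloping floor. Depth readings put its lid parallel to the floor within 1 degree, centred about 70 mm above the mouth.
- **Pushing:** I pushed at 30 mm/s or less. Readings between moves peaked at about 9 N at the springs and fell to about 1 N past them. The stop then came as a solid resistance at 8 mm/s. The final push read 15.6 N along the lane, about 17.5 N in all, with under 0.3 mm of movement over the last few pushes.
- **Last checks:** after backing the fingers off, two cameras showed the lid from about x = 36 mm to 97–99 mm of the lane. The fingers felt the stop face at about 103 mm, and the first picture had shown it at about 103 mm.
- **Other objects:** in the final pictures the other things on the bench look to be where they were, judged by eye. The tool force read about 1 N, with the tool well clear of everything.

No check failed. The lid's far edge reads 4 to 6 mm short of the stop in the depth pictures, where the bar and rails partly hide it. I relied on the felt stop and on the tin's rear edge, which agreed to about 2 mm.

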